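# Load a specimen mount and press the sprung holder shut

### The arm

A 6-joint arm with a two-finger parallel gripper is mounted at the origin on the work surface. World frame = base frame: x ahead of the robot, y to its left, z up, the work surface at z = 0. Lengths are in m, angles in rad, forces in N, time in s.
With the tool pointing down it reaches from about 0.425 to 0.95 m from the base axis. Payload 3.5 kg.
Tool frame: the origin (TCP) lies at the very end of the fingers, on their centre line; the grasp point (between the pads) lies 19 mm behind it; y points along the fingers, z is the direction in which the jaws open and shut, and the axes are right-handed (so a half turn about y gives the same grasp; the last joint's range is limited). The gripper opens to 85 mm and grips with 20 to 120 N. Pads are 22 mm wide; open, the fingers measure 114 mm over their backs; the gripper's body (76 mm by 85 mm) begins 54 mm behind the grasp point. The pads swing forward as they close: fully open they stand 13 mm farther back than shut.
Start: joints at [-0.15, 0.286, 1.577, -0, 1.279, -0.15], TCP at [0.675, 0, 0.231] pointing down, gripper open.
Joint ranges: [-2.77, 2.77], [-0.9, 2.22], [0.21, 2.48], [-1.53, 4.67], [0.24, 2.81], [-2.84, 2.84]. Speed limits (rad/s): [2.79, 2.79, 3.14, 3.14, 3.14, 3.14].

### API

Orientations are given as a unit quaternion [x, y, z, w].
In Python, from plant import ctrl gives the robot as it stands. The module is installed in compiled form; this text tells all that it offers.
- The arm moves only by the tool jog_arm, never from a script. Its argument "deltas" is a list of rows, each a list of 3 entries, a list of its own where there are three numbers: the turn, a rotation vector about the tool's x, y, z in rad, then the shift along the tool's x, y, z in m, then the opening, from 0 (shut) to 1 (fully open). In form: [[[wx, wy, wz], [dx, dy, dz], gripper], ...]. A call has 1 to 10 rows; each row is the pose to reach, as a shift and turn from the pose measured when the call began, along the tool's axes at that moment; what a row does not reach only later rows make up. A row lasts 1/12 s, in which the tool goes at most 41.7 mm and 7.16 degrees, less where a joint would pass 70% of its speed; a pose out of reach is approached as far as the arm can. A call with a gripper value outside its range is refused whole. The fingers move at their own pace and stop on an object; "force" is the grip in N (left out, the last holds). Time passes only in rows, so rows that repeat a pose let the fingers close. It gives the time, the measured TCP pose, the force and the opening at its end, in the units of the state.
- ctrl.get_state(): the state, without advancing time (a new reading comes with each control period).
- ctrl.read_camera(name): name is "scene" or "side" or "wrist"; returns a dict with "pixels" (420x560x3 uint8, blue, green, red), "range_z" (420x560 float32, m along the optical axis (not along the pixel's ray), 0 where there is no reading), "fx", "fy", "cx", "cy" (pixels), "k1" (the pictures are not rectified: a ray, as slopes to the right and down, at radius r is drawn at 1 + k1 r^2 times it, then the intrinsics apply), "T" (4x4, takes a point from camera to world coordinates); the wrist camera has in their place "mount" (4x4, takes a point from camera to tool coordinates, whose origin is the TCP and whose axes are the tool frame's). Camera axes: x right, y up, looking along -z (the intrinsics and any distortion apply to the point x, -y, -z); pixel columns grow to the right and rows downward; lengths in m; the calibration is good to about 2 mm. A picture is of the moment at which its call begins: read the wrist's pose just before it.
- ctrl.sign_off(): hands the job in, once; it reports no verdict.
The state is a dict: "time": time; "qpos": joint angles; "dq": joint speeds; "joint_efforts": joint torques, N m; "eef_pos": TCP position; "tcp_rot": TCP orientation; "contact_force": force on the tool from outside, world axes, zero at the start; "wrist_torque": the same for the moment, N m; "opening": opening from 0.0 (shut) to 1.0 (fully open).
Only numpy, scipy, OpenCV 4.12 (cv2) and the standard library are available. Lean on these libraries where they do the work, as an engineer would, in place of code of your own. Each camera call takes 0.05 s, during which the arm holds its last target.

### The job

Put the larger of the two round specimen mounts, metal face up, into the well of the specimen holder so that it stands on the sprung plunger, and let go of it. Then swing the holder's hinged lid down over it and press until the lid lies flat on the holder at its hard stop, with the plunger pushed down under the mount. Nothing latches the lid, so finish while still holding it pressed fully shut, and leave the other things on the bench where they are.

Things in the scene. Friction and masses are not known exactly. Their poses are not given: they have to be found in the camera images.
- mount_center (a point): Centre (half-way up) of the larger specimen mount: an upright black resin cylinder, 38 mm diameter, 28 mm tall, about 60 g, with a flush bright steel rectangle in its top face. z points up out of that face. Loose on the bench at the start.
- holder: Specimen holder: fixed white block 110 mm (x) by 80 mm (y) by 55 mm high, with a round well in its top and an open hinged lid. Origin at the centre of its underside; -x is its front, +x its hinge side, z up.
- well (a point): Centre of the well's mouth, in the holder's top face (55 mm above the bench, 8 mm to -x of the block's centre); axes as the holder's. The well is round, 42 mm wide, with a 3 mm chamfer. In it a flat brass plunger disc of 34 mm diameter stands 16 mm below the mouth at rest, so the mount set on it sticks out 12 mm.
- plunger (a joint): Travel of the sprung plunger in m: 0 at rest (up), growing downwards, end of travel 0.020. Spring about 2 N at rest plus 0.3 N per mm. With the mount loaded and the lid fully shut it reads 0.018.
- lid (a joint): Lid angle in rad: 0 = shut, flat on the holder (hard stop); 1.57 = upright; 1.75 to 2.05 at the start (leaning back to +x, stays there by hinge friction); 2.15 = end of travel. From well below upright it falls by itself onto the mount, meeting it at about 0.3 rad; from there the spring pushes it back up, and holding it shut takes about 4 N down at the front edge.
- lid_hinge (a point): Middle of the lid's hinge axis, which runs along the holder's y, 60 mm to +x of the well centre and 3.5 mm above the holder's top. The lid is an aluminium plate 64 mm wide, 7 mm thick (centred on the axis), reaching 118 mm from the axis, with a window 22 mm wide from 34 to 100 mm. Under it, 60 mm from the axis, two round pads stick out 6 mm and press the mount.
- lid_front (a point): Point on the lid's outer (upper when shut) face, in the middle of the solid strip along its front edge, 109 mm from the hinge axis; the strip is 18 mm by 64 mm, a good place to push, and overhangs the holder's front by 11 mm when shut. z is the outward normal of the face, -x points away from the hinge.
- small_mount_center (a point): Centre of the smaller mount, a bystander: the same look, 25 mm diameter, 20 mm tall.
- adapter: Bystander: black plug-in power adapter, 66 x 42 x 28 mm with two 17 mm pins standing up. Origin at the centre of its underside.
- stage_plate: Bystander: loose white round stage plate, 95 mm diameter, 6 mm thick. Origin at the centre of its underside.
Things that resemble listed ones, but are neither listed nor needed, are in the scene too. Leave any blue or green look-alike of the part that bears mount_center alone.

How it is judged:
On the way:
1. the larger mount stands face up in the well on the plunger, let go, the lid still open (horizontal distance between mount_center and well below 0.005 m and z of mount_center in the frame of well below 0.001 m and angle between mount_center's own z axis and vertical below 0.15 rad and contact force between the fingers and mount below 0.1 N and value of joint lid above 1.2 rad), for 0.2 s.
At the end, for the whole second after the job is handed in: For the last second: lid within 0.03 rad of shut, plunger down at least 16.5 mm, larger mount face up in the well (within 5 mm, tilt below 0.1 rad) and pressed by the lid with over 3 N; the robot presses on the lid with over 1.5 N and does not touch the mount (value of joint lid below 0.03 rad and value of joint plunger above 0.0165 m and horizontal distance between mount_center and well below 0.005 m and angle between mount_center's own z axis and vertical below 0.1 rad and contact force between mount and lid above 3 N and contact force between any of the fingers, the arm and lid above 1.5 N and contact force between each of the fingers, the arm and mount below 0.1 N); the arm keeps its last pose, push and grip.
It fails at once if the smaller mount is moved by more than 30 mm (distance of small_mount_center from where it was at the start of the episode above 0.03 m).
It fails at once if the adapter is moved by more than 30 mm (distance of adapter from where it was at the start of the episode above 0.03 m).
It fails at once if the stage plate is moved by more than 30 mm (distance of stage_plate from where it was at the start of the episode above 0.03 m).
It also fails if it takes over 54 s, if anything falls off the work surface, if the arm or the gripper's body presses on something with over 40 N, if the wrist force passes 120 N, or if a joint passes its speed limit or range.

## Working session

There is one attempt and no reset: what is moved stays moved. The work goes in short steps, Python scripts to look and compute and a tool call to move; the robot and the scene stay as the last step left them, time stands still between calls to the robot, and variables do not carry over. Pictures are saved under pics/ and viewed, and the job is handed in when it is done.

Besides the shell and the picture viewer there is one more tool, called as name(argument=value, ...) on one line, values as JSON. jog_arm: Moves the arm, as the interface text tells. Its arguments: {"type":"object","properties":{"deltas":{"type":"array","items":{"type":"array"}},"force":{"type":"number"}},"required":["deltas"]}

```bash
mkdir -p pics
cat > h.py <<'E'
import numpy as np, cv2
from plant import ctrl
from scipy.spatial.transform import Rotation as R
def toolT(s):
    T=np.eye(4);T[:3,:3]=R.from_quat(s['tcp_rot']).as_matrix();T[:3,3]=s['eef_pos'];return T
def grab(name,out=None):
    s=ctrl.get_state(); c=ctrl.read_camera(name)
    if name=='wrist': c['T']=toolT(s)@np.array(c['mount'])
    if out: cv2.imwrite('pics/'+out,c['pixels'])
    np.save('/tmp/'+name+'.npy',c,allow_pickle=True)
    return c
def load(name): return np.load('/tmp/'+name+'.npy',allow_pickle=True).item()
def ray(c,u,v):
    K=np.array([[c['fx'],0,c['cx']],[0,c['fy'],c['cy']],[0,0,1.]])
    p=cv2.undistortPointsIter(np.array([[[u,v]]],float),K,np.array([c['k1'],0,0,0.]),None,None,(3,50,1e-10))[0,0]
    d=np.array([p[0],-p[1],-1.]); T=np.array(c['T'])
    return T[:3,3],T[:3,:3]@d
def plane(c,u,v,z):
    o,d=ray(c,u,v); return o+d*(z-o[2])/d[2]
def depth(c,u,v,w=1):
    o,d=ray(c,u,v); z=c['range_z'][int(v)-w:int(v)+w+1,int(u)-w:int(u)+w+1]; z=z[z>0]
    return o+d*np.median(z) if z.size else None
def tri(c1,p1,c2,p2):
    o1,d1=ray(c1,*p1);o2,d2=ray(c2,*p2)
    A=np.stack([d1,-d2],1);t=np.linalg.lstsq(A,o2-o1,rcond=None)[0]
    a=o1+d1*t[0];b=o2+d2*t[1];return (a+b)/2,np.linalg.norm(a-b)
E
python3 - <<'E'
from h import *
for n in ['scene','side','wrist']:
    c=grab(n,n+'0.png'); print(n,c['fx'],c['k1'],np.round(c['T'],3).tolist())
s=ctrl.get_state();print(s)
E
```

```text
scene 509.67417399269794 -0.006543300374327447 [[-0.649, -0.467, 0.6, 1.154], [0.76, -0.373, 0.532, 0.59], [-0.025, 0.802, 0.597, 0.717], [0.0, 0.0, 0.0, 1.0]]
side 533.9090853089186 -0.18983468754711394 [[0.956, 0.18, -0.234, 0.237], [-0.294, 0.643, -0.708, -0.8], [0.023, 0.745, 0.667, 0.843], [0.0, 0.0, 0.0, 1.0]]
wrist 358.4292370506214 -0.02600475641101898 [[1.0, 0.0, 0.003, 0.674], [-0.001, 0.96, 0.279, 0.071], [-0.002, -0.279, 0.96, 0.372], [0.0, 0.0, 0.0, 1.0]]
{'time': 0.15, 'qpos': array([-1.49974933e-01,  2.86984343e-01,  1.57783956e+00, -1.84823458e-05,
        1.27863037e+00, -1.50036068e-01]), 'dq': array([-4.73791682e-04, -1.75599575e-03, -3.77169035e-03, -5.37540765e-04,
       -1.11464000e-04,  8.48319873e-05]), 'joint_efforts': array([ 7.91554030e-04, -4.06602967e+01, -2.93140125e+01, -8.94972595e-05,
        3.96185191e-03, -2.97825103e-06]), 'eef_pos': array([6.74481922e-01, 1.20337197e-04, 2.30250793e-01]), 'tcp_rot': array([-0.50041206,  0.50050918, -0.49945715,  0.49962074]), 'contact_force': array([-0.57634518,  0.87197431, -0.05973661]), 'wrist_torque': array([-0.01057152,  0.03708394,  0.01302629]), 'opening': 1.0055887923372833}
```

View pics/scene0.png

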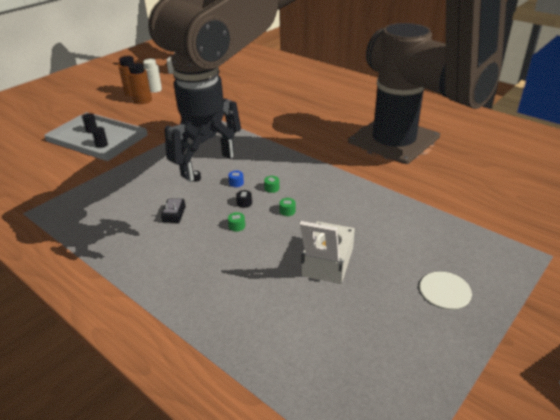

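View pics/side0.png

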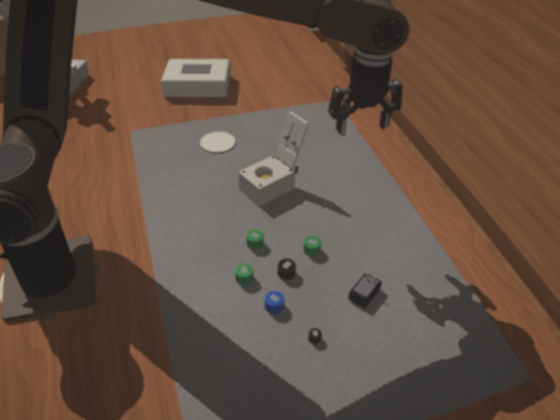

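View pics/wrist0.png

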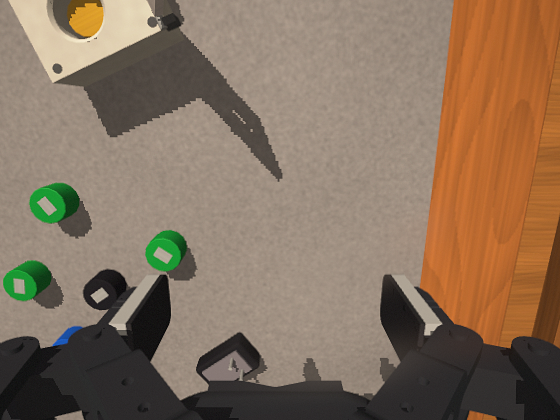

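The black candidates are side (287,268) / scene (244,199) and side (315,335) / scene (195,176). The first looks larger, so I'll confirm it in a crop and measure both. The blue and green ones are decoys.

Run:
```python
from h import *
a=load('scene');b=load('side');w=load('wrist')
im=[cv2.resize(c['pixels'][v-40:v+40,u-50:u+50],(400,320),interpolation=cv2.INTER_CUBIC) for c,u,v in[(a,225,190),(b,300,300)]]
cv2.imwrite('pics/crop1.png',np.hstack(im))
def blob(c,u,v,r=18):
    g=c['pixels'].astype(int); x0,y0=u-r,v-r
    sub=g[y0:v+r,x0:u+r]; m=(sub.max(2)<60).astype(np.uint8)
    n,l,st,ce=cv2.connectedComponentsWithStats(m); i=1+np.argmax(st[1:,4]); return st[i]+np.array([x0,y0,0,0,0]),ce[i]+[x0,y0]
for nm,c,pts in[('scene',a,[(244,199),(195,176)]),('side',b,[(287,268),(315,335)])]:
    for p in pts: print(nm,p,blob(c,*p),'z0 ',np.round(plane(c,*p,0.028),4),'depth',depth(c,*p))
print(tri(a,(244,196),b,(288,265)),tri(a,(195,174),b,(316,333)))
# wrist big mount
print('wrist', plane(w,100,294,0.028), depth(w,100,294), depth(w,95,280))
for p in [(80,20),(55,72),(152,20),(100,40),(130,40)]: print(p,depth(w,*p))
```

```text
scene (244, 199) (array([235, 192,  16,  15, 175]), array([242.93714286, 200.09714286])) z0  [ 0.5    -0.1021  0.028 ] depth [ 0.49676757 -0.10555155  0.02454881]
scene (195, 176) (array([177, 158,  13,  21, 169]), array([183.27810651, 166.23668639])) z0  [ 0.506  -0.2635  0.028 ] depth [ 0.49409596 -0.27921579  0.01533751]
side (287, 268) (array([278, 259,  18,  22, 246]), array([286.51626016, 271.32520325])) z0  [ 0.4816 -0.1277  0.028 ] depth [ 0.48129086 -0.1285827   0.02910205]
side (315, 335) (array([309, 330,  13,  15, 113]), array([314.92035398, 338.20353982])) z0  [ 0.4812 -0.2961  0.028 ] depth [ 0.48289256 -0.29254744  0.02222325]
(array([ 0.48716424, -0.11574538,  0.02282777]), np.float64(0.0012589242592961848)) (array([ 0.48827493, -0.28519533,  0.01596724]), np.float64(0.0005667937580390026))
wrist [ 0.48447691 -0.11715065  0.028     ] [ 0.48402135 -0.11760257  0.02717344] [ 0.48096053 -0.10100202  0.02712199]
(80, 20) [0.50801516 0.14676172 0.03903665]
(55, 72) [0.48912813 0.10389708 0.05490876]
(152, 20) [0.57460554 0.14230223 0.05514204]
(100, 40) [0.53029972 0.12806977 0.05457664]
(130, 40) [0.5549237  0.12783002 0.05421326]
```

View pics/crop1.png

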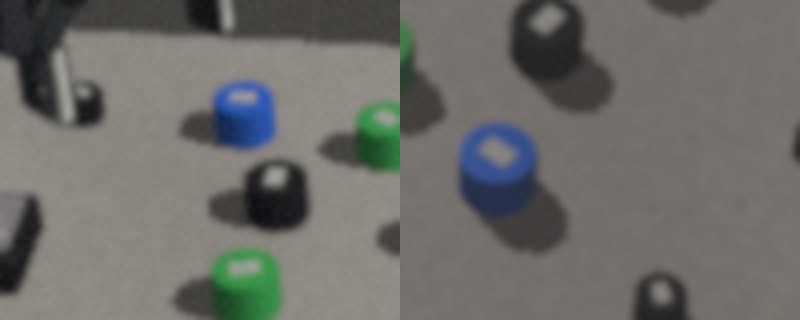

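Run:
```python
from h import *
s=ctrl.get_state();print(np.round(toolT(s),3))
a=load('scene');b=load('side');w=load('wrist')
for n,c,rs in [('side',b,0),('wrist',w,0)]:
    h=cv2.cvtColor(c['pixels'],cv2.COLOR_BGR2HSV)
    for nm,lo,hi in [('green',(45,100,40),(80,255,255)),('blue',(105,120,40),(130,255,255))]:
        m=cv2.inRange(h,lo,hi);k,l,st,ce=cv2.connectedComponentsWithStats(m)
        for i in range(1,k):
            if st[i,4]>60: print(n,nm,np.round(ce[i]),st[i,4],np.round(plane(c,*ce[i],0.018),3))
print('adapter',depth(b,365,290))
```

```text
[[ 0.    -0.002  1.     0.674]
 [-1.     0.     0.     0.   ]
 [-0.    -1.    -0.002  0.23 ]
 [ 0.     0.     0.     1.   ]]
side green [255. 237.] 91 [ 0.444 -0.015  0.018]
side green [312. 243.] 97 [ 0.558 -0.068  0.018]
side green [244. 272.] 117 [ 0.397 -0.105  0.018]
side blue [274. 301.] 202 [ 0.434 -0.194  0.018]
wrist green [ 55. 202.] 1342 [ 0.446 -0.017  0.018]
wrist green [166. 250.] 1100 [ 0.558 -0.07   0.018]
wrist green [ 28. 279.] 1240 [ 0.4   -0.105  0.018]
wrist blue [ 66. 336.] 215 [ 0.432 -0.177  0.018]
adapter [ 0.61101783 -0.22576705  0.02870623]
```

jog_arm(deltas=[[[0, 0, 0], [0, -0.04, -0.04], 1], [[0, 0, 0], [0, -0.08, -0.08], 1], [[0, 0, 0], [0, -0.12, -0.12], 1], [[0, 0, 0], [0, -0.14, -0.155], 1], [[0, 0, 0], [0, -0.14, -0.165], 1], [[0, 0, 0], [0, -0.14, -0.165], 1], [[0, 0, 0], [0, -0.14, -0.165], 1]])

```text
time: 0.73
eef_pos: [0.509, 0.0001, 0.3738]
tcp_rot: [0.499, -0.499, 0.501, -0.501]
contact_force: [0.6, 0.0, -0.2]
opening: 0.998
```

Run:
```python
from h import *
c=grab('wrist','wrist1.png');s=ctrl.get_state();print(s['eef_pos'],s['dq'].round(3),s['time'])
```

```text
[5.09605597e-01 7.11120696e-05 3.71475713e-01] [ 0.002  0.067  0.012  0.001 -0.008 -0.   ] 0.7833
```

View pics/wrist1.png

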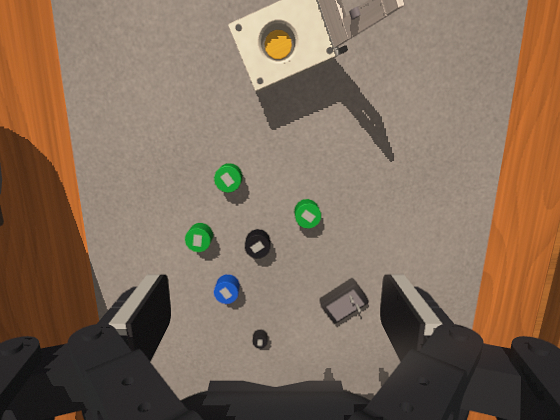

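The frame shows the well mouth at (278,40), the holder's front edge from (229,24) to (256,90), the black mount at (257,244) and the lid at the upper right. Next I'll measure all of these.

Run:
```python
from h import *
w=load('wrist')
p=w['pixels']; hsv=cv2.cvtColor(p,cv2.COLOR_BGR2HSV)
# white top mask
h=np.zeros(p.shape[:2]);
ys,xs=np.mgrid[0:110,215:350]
top=(p.min(2)>170).astype(np.uint8)[:110]; top[:,:215]=0; top[:,338:]=0
n,l,st,ce=cv2.connectedComponentsWithStats(top);i=1+np.argmax(st[1:,4]);m=(l==i).astype(np.uint8);print(st[i])
cs,hi=cv2.findContours(m,cv2.RETR_CCOMP,cv2.CHAIN_APPROX_NONE)
for c,hh in zip(cs,hi[0]):
    if hh[3]>=0 and len(c)>40:
        e=cv2.fitEllipse(c); print('well ell',e, plane(w,*e[0],0.055))
        pts=np.array([plane(w,*q[0],0.055) for q in c])[:,:2]
        A=np.c_[2*pts,np.ones(len(pts))];x=np.linalg.lstsq(A,(pts**2).sum(1),rcond=None)[0]
        print('circle',x[:2],np.sqrt(x[2]+x[0]**2+x[1]**2))
c=max(cs,key=len)[:,0].astype(float)
P=np.array([plane(w,*q,0.055) for q in c])[:,:2]
np.save('/tmp/P.npy',P)
ap=cv2.approxPolyDP(max(cs,key=len),4,True)[:,0]
for q in ap: print(q,plane(w,*q,0.055)[:2].round(4), depth(w,*q+0.0) )
# mount
sub=p[225:265,238:280].max(2); m=(sub<45).astype(np.uint8)
n,l,st,ce=cv2.connectedComponentsWithStats(m);print(st,ce)
cv2.imwrite('pics/crop2.png',np.hstack([cv2.resize(p[225:265,235:285],(400,320),interpolation=cv2.INTER_NEAREST),cv2.resize(p[0:100,220:345],(400,320),interpolation=cv2.INTER_NEAREST)]))
for q in[(257,244),(258,247),(257,236),(265,240)]: print(q,depth(w,*q),plane(w,*q,.028))
```

```text
[ 229    0  106   90 4676]
well ell ((277.3855285644531, 39.757259368896484), (40.55131149291992, 43.26447677612305), 17.861555099487305) [0.51255333 0.15217132 0.055     ]
circle [0.51254587 0.15185444] 0.02369550936930755
[315   0] [0.5558 0.1944] None
[281   0] [0.5167 0.1944] None
[229  24] [0.4561 0.1692] [0.45596995 0.16954339 0.0535482 ]
[255  89] [0.4853 0.097 ] [0.48385162 0.09870597 0.0246276 ]
[334  55] [0.58   0.1355] [0.58012781 0.13564307 0.05426173]
[325  52] [0.5692 0.1388] [0.56929426 0.13897836 0.05398451]
[331  45] [0.576  0.1465] [0.57587546 0.14640349 0.05587535]
[[   0    0   42   40 1245]
 [   7    5   25   29  435]] [[20.86345382 20.08192771]
 [19.45977011 17.83448276]]
(257, 244) [ 0.48342584 -0.11436317  0.02814169] [ 0.48341877 -0.11441709  0.028     ]
(258, 247) [ 0.48480713 -0.11903102  0.02811893] [ 0.48480153 -0.11907741  0.028     ]
(257, 236) [ 0.48353074 -0.10267195  0.02643188] [ 0.48360839 -0.10211478  0.028     ]
(265, 240) [ 0.49508223 -0.10829086  0.02795583] [ 0.49508338 -0.10827461  0.028     ]
```

View pics/crop2.png

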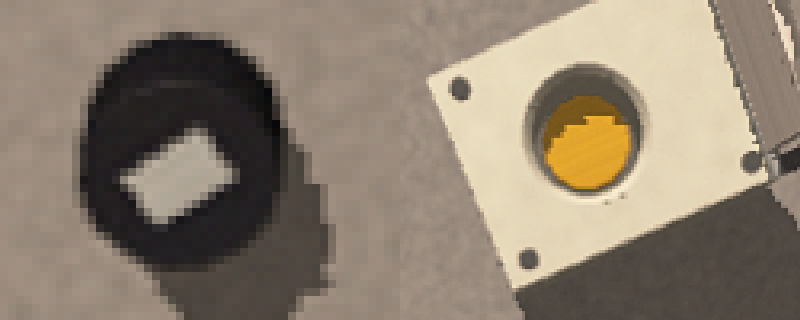

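jog_arm(deltas=[[[0, -0.12, 0], [0.03, 0.03, -0.005], 0.8], [[0, -0.24, 0], [0.06, 0.06, -0.015], 0.8], [[0, -0.36, 0], [0.09, 0.09, -0.025], 0.8], [[0, -0.48, 0], [0.1175, 0.12, -0.025], 0.8], [[0, -0.6, 0], [0.1175, 0.15, -0.025], 0.8], [[0, -0.72, 0], [0.1175, 0.17, -0.025], 0.8], [[0, -0.84, 0], [0.1175, 0.17, -0.025], 0.8], [[0, -0.96, 0], [0.1175, 0.17, -0.025], 0.8], [[0, -1.08, 0], [0.1175, 0.17, -0.025], 0.8], [[0, -1.2, 0], [0.1175, 0.17, -0.025], 0.8]])

```text
time: 1.62
eef_pos: [0.4844, -0.1173, 0.1982]
tcp_rot: [-0.695, 0.13, -0.127, 0.696]
contact_force: [0.0, -0.7, 0.3]
opening: 0.796
```

jog_arm(deltas=[[[0, -0.12, 0], [0, 0, 0], 0.8], [[0, -0.24, 0], [0, 0, 0], 0.8], [[0, -0.36, 0], [0, 0, 0], 0.8], [[0, -0.48, 0], [0, 0, 0], 0.8], [[0, -0.6, 0], [0, 0, 0], 0.8], [[0, -0.72, 0], [0, 0, 0], 0.8], [[0, -0.77, 0], [0, 0, 0], 0.8], [[0, -0.77, 0], [0, 0, 0], 0.8]])

```text
time: 2.28
eef_pos: [0.4841, -0.1171, 0.1953]
tcp_rot: [-0.691, -0.14, 0.145, 0.695]
contact_force: [0.6, 0.3, 0.5]
opening: 0.798
```

Run:
```python
from h import *
c=grab('wrist','wrist2.png');s=ctrl.get_state();print(s['time'],s['qpos'].round(3),s['opening']);print(toolT(s).round(4))
```

```text
2.3333 [-4.420e-01 -7.100e-02  2.033e+00  1.000e-03  1.188e+00 -2.416e+00] 0.7970260534205353
[[ 0.9197 -0.0074 -0.3925  0.4842]
 [ 0.3925  0.004   0.9197 -0.1171]
 [-0.0052 -1.      0.0066  0.1957]
 [ 0.      0.      0.      1.    ]]
```

View pics/wrist2.png

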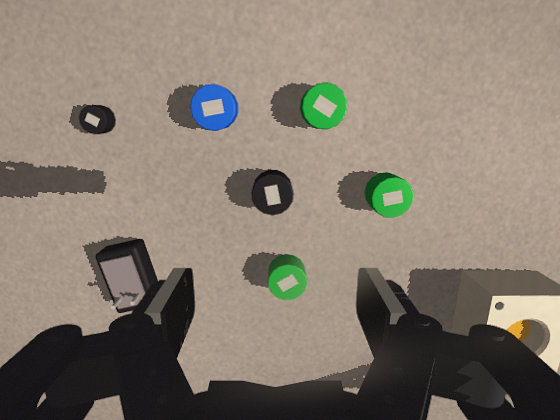

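Run:
```python
from h import *
c=load('wrist');p=c['pixels']
m=np.zeros(p.shape[:2],np.uint8);m[160:225,240:305]=(p[160:225,240:305].max(2)<58)
cv2.imwrite('pics/crop3.png',cv2.resize(np.hstack([p[160:225,240:305],np.dstack([m[160:225,240:305]*255]*3)]),(800,400),interpolation=cv2.INTER_NEAREST))
D=[];
for v in range(160,225):
  for u in range(240,305):
    q=depth(c,u,v,0)
    if q is not None and q[2]>0.024: D.append(q)
D=np.array(D);print(len(D),D.mean(0),np.median(D[:,2]),D.min(0),D.max(0))
h=cv2.cvtColor(p,cv2.COLOR_BGR2HSV)
b,r=None,None
e=cv2.minEnclosingCircle(D[:,:2].astype(np.float32));print(e)
# two-view height check of metal patch
m2=(p[170:215,250:295].min(2)>120).astype(np.uint8);n,l,st,ce=cv2.connectedComponentsWithStats(m2);i=1+np.argmax(st[1:,4]);pc=ce[i]+[250,170];print(pc,plane(c,*pc,.028))
a=load('side'); print(tri(c,pc,a,(289,265.5)))
```

```text
1371 [ 0.48271929 -0.11867049  0.02732663] 0.027314565965662674 [ 0.4646462  -0.13714975  0.02434088] [ 0.50217729 -0.09966988  0.0300654 ]
((0.483313649892807, -0.11852271109819412), 0.01908871904015541)
[272.06666667 194.75      ] [ 0.48324272 -0.11884668  0.028     ]
(array([ 0.4865318 , -0.11873693,  0.02356469]), np.float64(0.004695768875158868))
```

View pics/crop3.png

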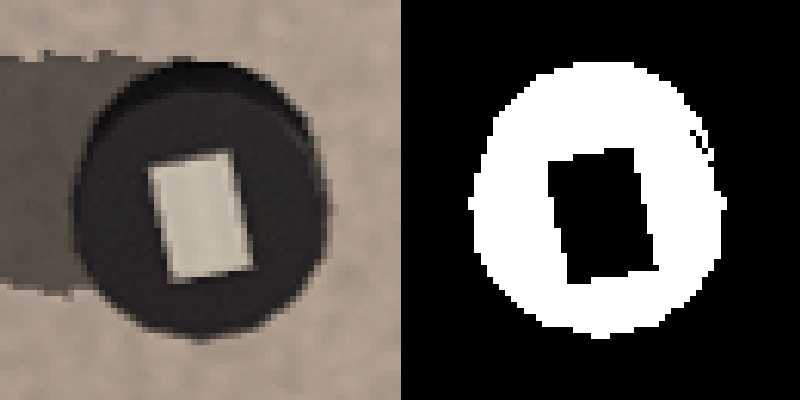

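jog_arm(deltas=[[[0, 0, 0], [-0.0015, 0.03, -0.001], 0.5], [[0, 0, 0], [-0.0015, 0.06, -0.001], 0.5], [[0, 0, 0], [-0.0015, 0.09, -0.001], 0.5], [[0, 0, 0], [-0.0015, 0.1, -0.001], 0.5], [[0, 0, 0], [-0.0015, 0.1, -0.001], 0.5]])

```text
time: 2.75
eef_pos: [0.4798, -0.1169, 0.0915]
tcp_rot: [-0.689, -0.136, 0.146, 0.697]
contact_force: [-0.6, 0.8, -1.0]
opening: 0.499
```

Run:
```python
from h import *
w1=load('wrist')
c=grab('wrist','wrist3.png');s=ctrl.get_state();print(s['time'],s['opening'],s['eef_pos'])
M=np.array(c['mount'])
# points in tool frame for near-range
rng=c['range_z'];K=np.array([[c['fx'],0,c['cx']],[0,c['fy'],c['cy']],[0,0,1.]])
vv,uu=np.mgrid[0:420,0:560];un=cv2.undistortPoints(np.c_[uu.ravel(),vv.ravel()].astype(float)[:,None],K,np.array([c['k1'],0,0,0.]))[:,0]
z=rng.ravel();P=np.c_[un[:,0]*z,-un[:,1]*z,-z,np.ones(len(z))]@M.T
ok=(z>0)&(np.abs(P[:,0])<.015)&(np.abs(P[:,2])<.05)&(P[:,1]>-.08)&(P[:,1]<.02)
Q=P[ok];UV=np.c_[uu.ravel(),vv.ravel()][ok]
for sgn in(-1,1):
    q=Q[(Q[:,2]*sgn>0.012)]
    if len(q): print(sgn,len(q),'y max',np.percentile(q[:,1],[50,95,99,100]).round(4),'z',np.percentile(q[:,2],[1,50,99]).round(4))
```

```text
2.8 0.500456587773566 [ 0.48150949 -0.11779247  0.09402432]
-1 11381 y max [-0.0561 -0.0158 -0.007  -0.0012] z [-0.0498 -0.0414 -0.0136]
1 11280 y max [-0.056  -0.0161 -0.0068 -0.0008] z [0.0132 0.0416 0.0498]
```

View pics/wrist3.png

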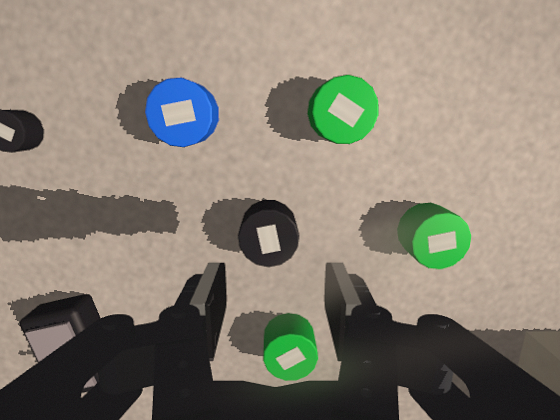

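Run:
```python
from h import *
s=ctrl.get_state();T=toolT(s);print(T.round(4),s['dq'].round(3))
t=np.array([.4833,-.1185,.017]);print(T[:3,:3].T@(t-T[:3,3]))
# level rotation: want tool y=(0,0,-1)
y=T[:3,1];ax=np.cross(y,[0,0,-1]);print('rotvec tool',T[:3,:3].T@ax)
```

```text
[[ 0.92   -0.0113 -0.3917  0.4815]
 [ 0.3918  0.0059  0.92   -0.1178]
 [-0.0081 -0.9999  0.0098  0.094 ]
 [ 0.      0.      0.      1.    ]] [-0.    -0.046 -0.051 -0.     0.001 -0.004]
[ 0.00199152  0.07699375 -0.00210912]
rotvec tool [-0.00982596  0.         -0.00806732]
```

jog_arm(deltas=[[[-0.01, 0, -0.008], [0.002, 0.02, -0.002], 0.7], [[-0.01, 0, -0.008], [0.002, 0.045, -0.002], 0.7], [[-0.01, 0, -0.008], [0.002, 0.067, -0.002], 0.7], [[-0.01, 0, -0.008], [0.002, 0.077, -0.002], 0.7], [[-0.01, 0, -0.008], [0.002, 0.077, -0.002], 0.7], [[-0.01, 0, -0.008], [0.002, 0.077, -0.002], 0.7]])

```text
time: 3.3
eef_pos: [0.4844, -0.1189, 0.0183]
tcp_rot: [0.693, 0.142, -0.141, -0.692]
contact_force: [1.1, 0.4, 0.2]
opening: 0.7
```

Run:
```python
from h import *
c=grab('wrist','wrist4.png');s=ctrl.get_state();T=toolT(s);print(T.round(4),s['dq'].round(3),s['contact_force'])
t=np.array([.4833,-.1185,.017]);print(T[:3,:3].T@(t-T[:3,3]))
```

```text
[[ 0.9201  0.003  -0.3917  0.4849]
 [ 0.3917 -0.0016  0.9201 -0.1191]
 [ 0.0022 -1.     -0.0026  0.0189]
 [ 0.      0.      0.      1.    ]] [-0.001 -0.013 -0.006  0.001 -0.002  0.   ] [-0.2824616  -0.56353001 -0.00358396]
[-0.00124586  0.00186302  0.00117265]
```

View pics/wrist4.png

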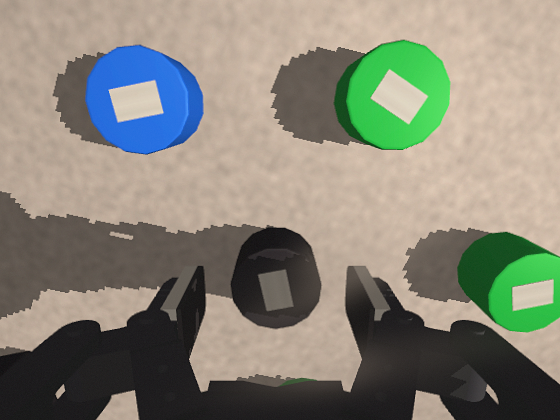

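The mount sits between the jaws at (276,285). I'll trim the position slightly and close.

jog_arm(deltas=[[[0, 0, 0], [-0.001, 0.002, 0.001], 0.7], [[0, 0, 0], [-0.001, 0.002, 0.001], 0.3], [[0, 0, 0], [-0.001, 0.002, 0.001], 0.3], [[0, 0, 0], [-0.001, 0.002, 0.001], 0.3], [[0, 0, 0], [-0.001, 0.002, 0.001], 0.3], [[0, 0, 0], [-0.001, 0.002, 0.001], 0.3], [[0, 0, 0], [-0.001, 0.002, 0.001], 0.3]], force=40)

```text
time: 3.93
eef_pos: [0.4847, -0.119, 0.0184]
tcp_rot: [0.694, 0.143, -0.14, -0.692]
contact_force: [-1.4, 0.7, 6.7]
opening: 0.421
```

Run:
```python
from h import *
c=grab('wrist','wrist5.png');s=ctrl.get_state();T=toolT(s);print(T.round(4),s['opening'],s['contact_force'])
```

```text
[[ 0.9201  0.005  -0.3917  0.4847]
 [ 0.3918 -0.0026  0.9201 -0.119 ]
 [ 0.0036 -1.     -0.0043  0.0184]
 [ 0.      0.      0.      1.    ]] 0.41255792088293003 [-0.34114806  0.7207846   5.91066332]
```

View pics/wrist5.png

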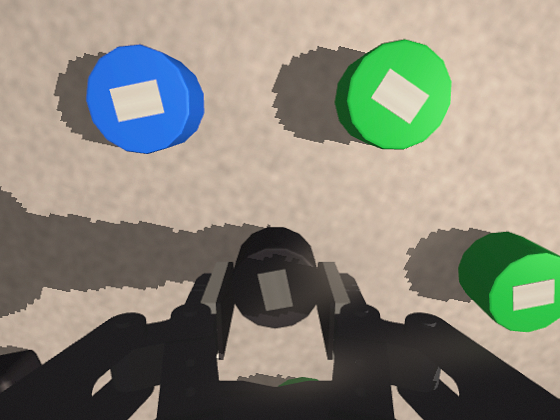

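jog_arm(deltas=[[[0, 0, 0], [0, -0.01, 0], 0.3], [[0, 0, 0], [0, -0.03, 0], 0.3], [[0, 0, 0], [0, -0.06, 0], 0.3], [[0, 0, 0], [0, -0.09, 0], 0.3], [[0, 0, 0], [0, -0.12, 0], 0.3], [[0, 0, 0], [0, -0.13, 0], 0.3], [[0, 0, 0], [0, -0.13, 0], 0.3]])

```text
time: 4.57
eef_pos: [0.4861, -0.1196, 0.1523]
tcp_rot: [0.696, 0.145, -0.138, -0.69]
contact_force: [0.2, 0.3, -1.0]
opening: 0.423
```

Run:
```python
from h import *
c=grab('wrist','wrist6.png');s=ctrl.get_state();T=toolT(s);print(T.round(4),s['opening'],s['contact_force'])
p=c['pixels']; cv2.imwrite('pics/crop6.png',cv2.resize(p[200:350,200:350],(600,600)))
D=np.array([depth(c,u,v,0) for v in range(225,330) for u in range(235,315) if c['range_z'][v,u]>0])
L=(np.c_[D,np.ones(len(D))]@np.linalg.inv(T).T)
k=(abs(L[:,0])<.022)&(L[:,1]>-.025)&(L[:,1]<.0);print(k.sum(), np.median(L[k],0), L[k].min(0),L[k].max(0))
# plane fit of top
q=L[k];A=np.c_[q[:,0],q[:,2],np.ones(k.sum())];print(np.linalg.lstsq(A,q[:,1],rcond=None)[0])
t=np.array([.513,.1517,.14]);print('move',T[:3,:3].T@(t-T[:3,3]))
```

```text
[[ 0.92    0.0078 -0.3918  0.4846]
 [ 0.3918 -0.0039  0.92   -0.119 ]
 [ 0.0057 -1.     -0.0067  0.1496]
 [ 0.      0.      0.      1.    ]] 0.42313374885406635 [ 0.30865132 -0.66152756 -1.27135699]
6118 [-0.00297094 -0.01148783 -0.00100142  1.        ] [-0.01888651 -0.01367918 -0.01801488  1.        ] [ 1.91078499e-02 -7.62576660e-07  1.58772805e-02  1.00000000e+00]
[-0.08741082  0.00058878 -0.01112311]
move [0.13211896 0.00875786 0.23797261]
```

View pics/crop6.png

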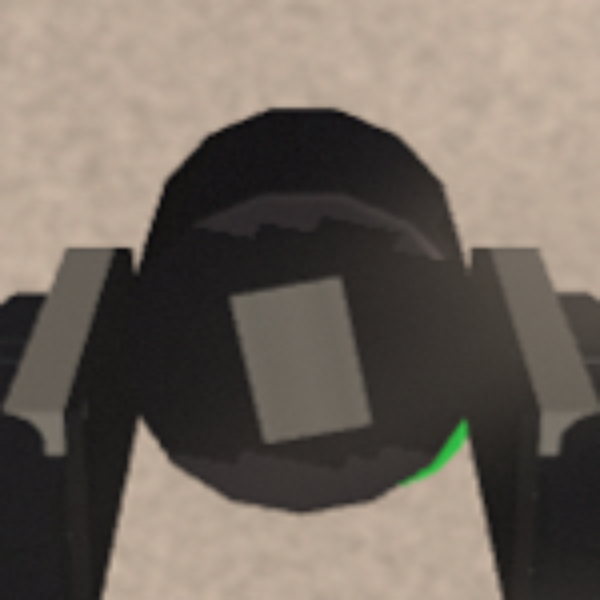

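jog_arm(deltas=[[[0.006, 0, 0.005], [0.018, 0, 0.03], 0.3], [[0.006, 0, 0.005], [0.034, 0, 0.06], 0.3], [[0.006, 0, 0.005], [0.05, 0, 0.09], 0.3], [[0.006, 0, 0.005], [0.067, 0, 0.12], 0.3], [[0.006, 0, 0.005], [0.084, 0.002, 0.15], 0.3], [[0.006, 0, 0.005], [0.1, 0.004, 0.18], 0.3], [[0.006, 0, 0.005], [0.116, 0.006, 0.21], 0.3], [[0.006, 0, 0.005], [0.127, 0.008, 0.23], 0.3], [[0.006, 0, 0.005], [0.132, 0.009, 0.238], 0.3], [[0.006, 0, 0.005], [0.132, 0.009, 0.238], 0.3]])

```text
time: 5.45
eef_pos: [0.5111, 0.1531, 0.1368]
tcp_rot: [-0.693, -0.141, 0.144, 0.693]
contact_force: [-0.2, -0.2, -1.9]
opening: 0.418
```

jog_arm(deltas=[[[0, 0, 0], [0, 0, 0], 0.3], [[0, 0, 0], [0, 0, 0], 0.3]])

```text
time: 5.62
eef_pos: [0.51, 0.1521, 0.1352]
tcp_rot: [-0.693, -0.139, 0.145, 0.693]
contact_force: [0.1, -0.7, -0.7]
opening: 0.416
```

Run:
```python
from h import *
c=grab('wrist','wrist7.png');grab('side','side7.png');a=grab('scene','scene7.png');s=ctrl.get_state();T=toolT(s);print(T.round(4),s['opening'],s['contact_force'],s['dq'].round(3),s['time'])
D=np.array([depth(c,u,v,0) for v in range(225,330) for u in range(235,315) if c['range_z'][v,u]>0])
L=(np.c_[D,np.ones(len(D))]@np.linalg.inv(T).T)
k=(abs(L[:,0])<.012)&(L[:,1]>-.02)&(L[:,1]<-.005)&(abs(L[:,2])<.012)
q=L[k]
for _ in range(6):
    A=np.c_[q[:,0],q[:,2],np.ones(len(q))];x=np.linalg.lstsq(A,q[:,1],rcond=None)[0];r=abs(A@x-q[:,1]);print(len(q),x,r.max());q=q[r<max(.001,2*r.std())]
```

```text
[[ 9.196e-01 -4.700e-03 -3.929e-01  5.111e-01]
 [ 3.929e-01 -1.000e-03  9.196e-01  1.519e-01]
 [-4.700e-03 -1.000e+00  9.000e-04  1.366e-01]
 [ 0.000e+00  0.000e+00  0.000e+00  1.000e+00]] 0.4194488199244763 [-0.05721717  0.36723116 -0.08030145] [ 0.002 -0.004 -0.007  0.001  0.001  0.003] 5.7667
3012 [ 0.00861909 -0.00709854 -0.00752652] 0.0021619033263318077
2761 [ 0.00926008 -0.00594984 -0.00752083] 0.0010046531112383236
2760 [ 0.0092662  -0.00591388 -0.00752047] 0.00099675298099783
2760 [ 0.0092662  -0.00591388 -0.00752047] 0.00099675298099783
2760 [ 0.0092662  -0.00591388 -0.00752047] 0.00099675298099783
2760 [ 0.0092662  -0.00591388 -0.00752047] 0.00099675298099783
```

View pics/wrist7.png

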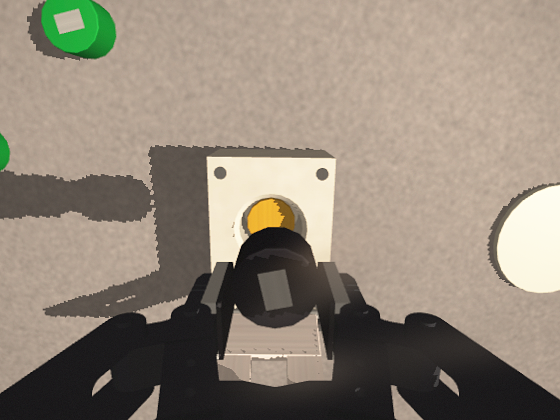

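View pics/side7.png

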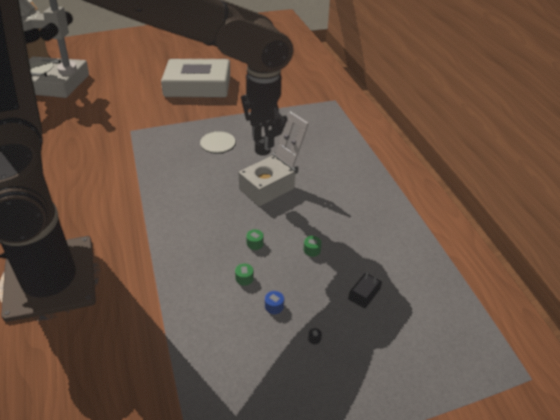

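View pics/scene7.png

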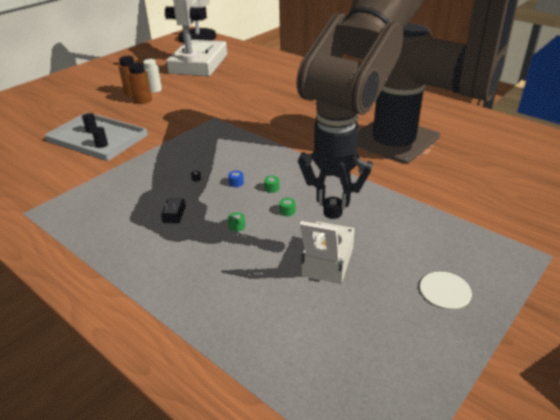

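The mount is held level. Next I'll refine the well position from this closer view, using the front corners at (207,157) and (335,157) and the well rim around (270,225).

Run:
```python
from h import *
c=load('wrist');p=c['pixels']
A=np.array([plane(c,u,157.5,.055) for u in (207,335.5)]);d=A[1]-A[0];print(A,np.linalg.norm(d))
n=np.array([d[1],-d[0],0])/np.linalg.norm(d); 
if n[0]<0:n=-n
print('hx dir deg',np.degrees(np.arctan2(n[1],n[0])),'well',A.mean(0)+.047*n)
g=(p.min(2)>185).astype(np.uint8)*255
cv2.imwrite('pics/crop7.png',np.hstack([cv2.resize(p[150:270,200:345],(400,331)),cv2.resize(cv2.cvtColor(g,cv2.COLOR_GRAY2BGR)[150:270,200:345],(400,331))]))
# rim: boundary of white scanning down cols from row 175
pts=[]
for u in range(240,303):
    col=g[175:232,u]; i=np.argmax(col==0)
    if i>3: pts.append((u,175+i-.5))
W=np.array([plane(c,*q,.055)[:2] for q in pts]);
def fit(W):
    X=np.linalg.lstsq(np.c_[2*W,np.ones(len(W))],(W**2).sum(1),rcond=None)[0];return X[:2],np.sqrt(X[2]+X[:2]@X[:2])
print(len(W),fit(W))
# fixed radius 24
from scipy.optimize import least_squares
r=least_squares(lambda x:np.hypot(*(W-x).T)-.024,[.512,.152],loss='soft_l1',f_scale=.0005);print('r24',r.x,np.abs(r.fun).mean())
# depth of top + holes
for q in[(220,200),(320,200),(225,170)]:print(depth(c,*q))
w1=np.load('/tmp/P.npy')
# two view height of holder hole screws: wrist1 vs now
```

```text
[[0.48534672 0.09618674 0.055     ]
 [0.45415371 0.16923757 0.055     ]] 0.07943189946286336
hx dir deg 23.12268932528002 well [0.51297452 0.15116912 0.055     ]
63 (array([0.51012411, 0.15110441]), np.float64(0.021128073555773497))
r24 [0.51299668 0.15291861] 0.0005632338000221867
[0.50766555 0.11312661 0.05415104]
[0.48248186 0.1719756  0.05440354]
[0.48833516 0.10918009 0.05445966]
```

View pics/crop7.png

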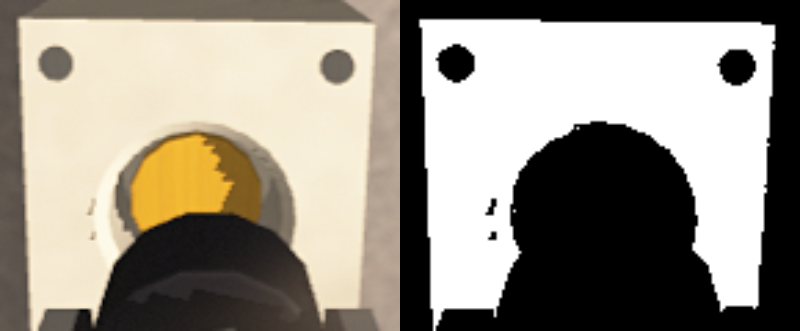

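Run:
```python
from h import *
P=[]
for i in range(6):
    ctrl.read_camera('wrist');s=ctrl.get_state();P.append(np.r_[s['eef_pos'],R.from_quat(s['tcp_rot']).as_matrix()[:,1]])
P=np.array(P);print(P.round(4));print(P.mean(0),P.std(0))
T=toolT(s);t=np.array([.514,.1516,.066]);print('from last reading',T[:3,:3].T@(t-T[:3,3]),s['time'])
```

```text
[[ 5.112e-01  1.521e-01  1.368e-01 -4.200e-03 -9.000e-04 -1.000e+00]
 [ 5.113e-01  1.522e-01  1.370e-01 -4.000e-03 -8.000e-04 -1.000e+00]
 [ 5.113e-01  1.523e-01  1.371e-01 -3.700e-03 -8.000e-04 -1.000e+00]
 [ 5.113e-01  1.525e-01  1.371e-01 -3.700e-03 -7.000e-04 -1.000e+00]
 [ 5.113e-01  1.527e-01  1.371e-01 -3.700e-03 -7.000e-04 -1.000e+00]
 [ 5.113e-01  1.528e-01  1.371e-01 -3.800e-03 -8.000e-04 -1.000e+00]]
[ 5.11291777e-01  1.52433735e-01  1.37017454e-01 -3.84436604e-03
 -7.94133859e-04 -9.99992279e-01] [4.01785592e-05 2.62719347e-04 9.43268238e-05 1.67669974e-04
 5.64624337e-05 7.04243383e-07]
from last reading [ 0.00230666  0.07105318 -0.00224267] 6.0667
```

jog_arm(deltas=[[[0, 0, -0.004], [0.0023, 0.02, -0.0022], 0.3], [[0, 0, -0.004], [0.0023, 0.04, -0.0022], 0.3], [[0, 0, -0.004], [0.0023, 0.055, -0.0022], 0.3], [[0, 0, -0.004], [0.0023, 0.058, -0.0022], 0.3], [[0, 0, -0.004], [0.0023, 0.058, -0.0022], 0.3], [[0, 0, -0.004], [0.0023, 0.058, -0.0022], 0.3]])

```text
time: 6.57
eef_pos: [0.5145, 0.1517, 0.0797]
tcp_rot: [-0.692, -0.143, 0.142, 0.693]
contact_force: [1.1, 0.0, -0.3]
opening: 0.421
```

Run:
```python
from h import *
c=grab('wrist','wrist8.png');s=ctrl.get_state();T=toolT(s);print(T.round(4),s['contact_force'],s['dq'].round(3),s['time'])
t=np.array([.514,.1516,.058]);print(T[:3,:3].T@(t-T[:3,3]))
```

```text
[[ 9.191e-01  2.100e-03 -3.941e-01  5.150e-01]
 [ 3.941e-01  1.100e-03  9.191e-01  1.518e-01]
 [ 2.400e-03 -1.000e+00  1.000e-04  8.030e-02]
 [ 0.000e+00  0.000e+00  0.000e+00  1.000e+00]] [ 0.38430488  0.11397577 -0.93931617] [-0.001 -0.01  -0.009  0.001 -0.002 -0.   ] 6.6167
[-0.00103014  0.02231025  0.0002382 ]
```

View pics/wrist8.png

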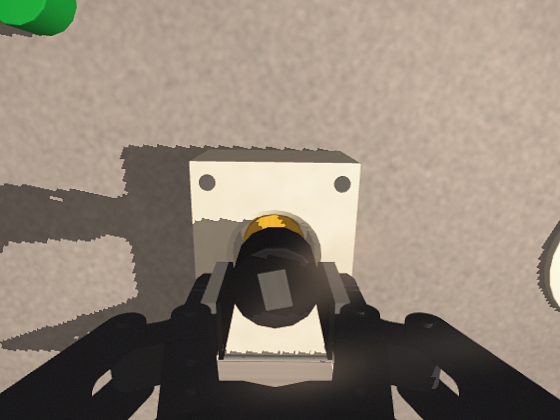

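jog_arm(deltas=[[[0, 0, 0], [-0.001, 0.006, 0], 0.3], [[0, 0, 0], [-0.001, 0.011, 0], 0.3], [[0, 0, 0], [-0.001, 0.015, 0], 0.3], [[0, 0, 0], [-0.001, 0.018, 0], 0.3], [[0, 0, 0], [-0.001, 0.019, 0], 0.3]])

```text
time: 7.03
eef_pos: [0.5136, 0.1513, 0.0605]
tcp_rot: [-0.692, -0.143, 0.142, 0.693]
contact_force: [-0.4, -1.5, -0.9]
opening: 0.419
```

Run:
```python
from h import *
c=grab('wrist','wrist9.png');s=ctrl.get_state();T=toolT(s);print(T.round(4),s['contact_force'],s['dq'].round(3),s['time'])
t=np.array([.514,.1516,.058]);print(T[:3,:3].T@(t-T[:3,3]))
```

```text
[[ 9.191e-01  8.000e-04 -3.940e-01  5.136e-01]
 [ 3.940e-01  9.000e-04  9.191e-01  1.513e-01]
 [ 1.100e-03 -1.000e+00  5.000e-04  6.060e-02]
 [ 0.000e+00  0.000e+00  0.000e+00  1.000e+00]] [-0.30039067 -0.86933269  0.10565437] [-0.    -0.006 -0.006  0.001  0.006 -0.001] 7.0833
[0.00044392 0.00255119 0.00010407]
```

View pics/wrist9.png

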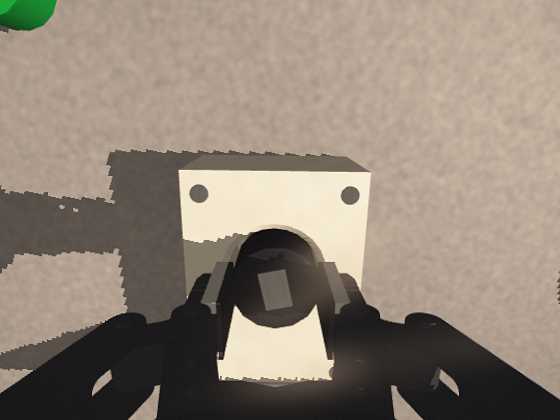

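jog_arm(deltas=[[[0, 0, 0], [0, 0.001, 0], 0.3], [[0, 0, 0], [0, 0.002, 0], 0.3], [[0, 0, 0], [0, 0.002, 0], 0.45], [[0, 0, 0], [0, 0.002, 0], 0.55], [[0, 0, 0], [0, 0.002, 0], 0.65], [[0, 0, 0], [0, 0.002, 0], 0.65], [[0, 0, 0], [0, 0.002, 0], 0.65]])

```text
time: 7.67
eef_pos: [0.5138, 0.1514, 0.0588]
tcp_rot: [-0.692, -0.143, 0.142, 0.693]
contact_force: [0.4, 0.2, -0.2]
opening: 0.651
```

jog_arm(deltas=[[[0, 0, 0], [0, -0.01, 0], 0.65], [[0, 0, 0], [0, -0.03, 0], 0.65], [[0, 0, 0], [0, -0.06, 0], 0.65], [[0, 0, 0], [0, -0.1, 0], 0.65], [[0, 0, 0], [0, -0.14, 0], 0.65], [[0, 0, 0], [0, -0.16, 0], 0.65], [[0, 0, 0], [0, -0.16, 0], 0.65]])

```text
time: 8.25
eef_pos: [0.5172, 0.1517, 0.227]
tcp_rot: [0.693, 0.148, -0.137, -0.692]
contact_force: [-0.0, 0.5, 0.7]
opening: 0.651
```

Run:
```python
from h import *
c=grab('wrist','wrist10.png');grab('side');s=ctrl.get_state();T=toolT(s);print(T.round(4),s['contact_force'],s['dq'].round(3),s['time'],s['opening'])
```

```text
[[ 9.190e-01  4.500e-03 -3.942e-01  5.141e-01]
 [ 3.942e-01  1.300e-03  9.190e-01  1.513e-01]
 [ 4.600e-03 -1.000e+00 -6.000e-04  2.206e-01]
 [ 0.000e+00  0.000e+00  0.000e+00  1.000e+00]] [-0.39226378 -0.07616823 -0.49573112] [-0.001  0.037  0.054 -0.001 -0.003  0.001] 8.35 0.6501721306281448
```

View pics/wrist10.png

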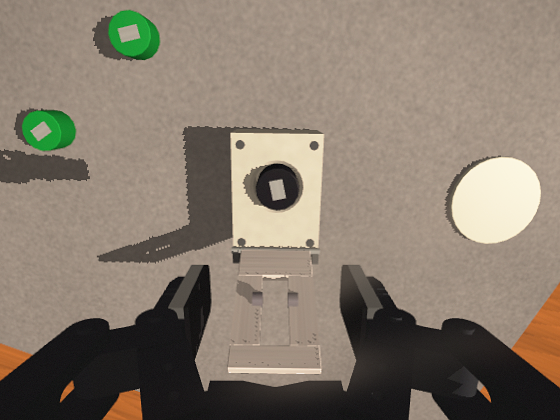

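The mount stands in the well at (278,187) with its metal face up, and the lid's top edge is at about rows 347–372. I'll check the mount's height and tilt and the lid angle.

Run:
```python
from h import *
c=load('wrist')
D=np.array([depth(c,u,v,0) for v in range(168,206) for u in range(258,300)])
D=D[D[:,2]>.062];x=np.linalg.lstsq(np.c_[D[:,:2]-D[:,:2].mean(0),np.ones(len(D))],D[:,2],rcond=None)[0]
print(len(D),'mount top',x,cv2.minEnclosingCircle(D[:,:2].astype(np.float32)))
W=np.array([.513,.1517]);hx=np.array([np.cos(.397),np.sin(.397)]);hy=np.array([-hx[1],hx[0]])
for q in[(250,262),(300,262),(245,300),(310,300),(245,320),(310,320),(250,355),(300,355),(232,370),(318,370),(275,370)]:
    d=depth(c,*q); r=d[:2]-W; print(q,'hx',(r@hx).round(4),'hy',(r@hy).round(4),'z',d[2].round(4),'ang',np.arctan2(d[2]-.0585,-(r@hx-.06)).round(3),'rad',np.hypot(d[2]-.0585,r@hx-.06).round(4))
```

```text
Traceback (most recent call last):
ValueError: setting an array element with a sequence. The requested array has an inhomogeneous shape after 1 dimensions. The detected shape was (1596,) + inhomogeneous part.
```

Run:
```python
from h import *
c=load('wrist')
D=np.array([d for d in (depth(c,u,v,0) for v in range(168,206) for u in range(258,300)) if d is not None])
D=D[D[:,2]>.062];x=np.linalg.lstsq(np.c_[D[:,:2]-D[:,:2].mean(0),np.ones(len(D))],D[:,2],rcond=None)[0]
print(len(D),'mount top',x,cv2.minEnclosingCircle(D[:,:2].astype(np.float32)))
W=np.array([.513,.1517]);hx=np.array([np.cos(.397),np.sin(.397)]);hy=np.array([-hx[1],hx[0]])
for q in[(250,262),(300,262),(245,300),(310,300),(245,320),(310,320),(250,355),(300,355),(232,370),(318,370),(275,370)]:
    d=depth(c,*q)
    if d is None: continue
    r=d[:2]-W; print(q,'hx',(r@hx).round(4),'hy',(r@hy).round(4),'z',d[2].round(4),'ang',np.arctan2(d[2]-.0585,-(r@hx-.06)).round(3),'rad',np.hypot(d[2]-.0585,r@hx-.06).round(4))
```

```text
1356 mount top [0.00827525 0.00450975 0.06633605] ((0.5122725963592529, 0.15153129398822784), 0.018927136436104774)
(250, 262) hx 0.063 hy -0.0238 z 0.0766 ang 1.733 rad 0.0184
(300, 262) hx 0.063 hy 0.0206 z 0.0758 ang 1.741 rad 0.0175
(245, 300) hx 0.0782 hy -0.0252 z 0.1156 ang 1.88 rad 0.0599
(310, 300) hx 0.0783 hy 0.0266 z 0.1147 ang 1.885 rad 0.0591
(245, 320) hx 0.085 hy -0.0239 z 0.1332 ang 1.894 rad 0.0787
(310, 320) hx 0.0849 hy 0.0252 z 0.1326 ang 1.895 rad 0.0782
(250, 355) hx 0.0951 hy -0.0184 z 0.1602 ang 1.904 rad 0.1076
(300, 355) hx 0.095 hy 0.0162 z 0.16 ang 1.903 rad 0.1073
(232, 370) hx 0.1012 hy -0.0301 z 0.1681 ang 1.93 rad 0.1171
(318, 370) hx 0.1001 hy 0.028 z 0.1687 ang 1.92 rad 0.1172
(275, 370) hx 0.1007 hy -0.001 z 0.1683 ang 1.926 rad 0.1171
```

jog_arm(deltas=[[[0, 0, 0], [0.03, 0, 0], 0.3], [[0, 0, 0], [0.06, 0, 0], 0.3], [[0, 0, 0], [0.09, 0, 0], 0.3], [[0, 0, 0], [0.12, 0, 0], 0.3], [[0, 0, 0], [0.15, 0, 0], 0.3], [[0, 0, 0], [0.16, 0, 0], 0.3], [[0, 0, 0], [0.16, 0, 0], 0.3]])

```text
time: 8.93
eef_pos: [0.6616, 0.2147, 0.2179]
tcp_rot: [-0.692, -0.142, 0.142, 0.693]
contact_force: [-1.0, -0.0, -0.1]
opening: 0.299
```

```bash
cat >> h.py <<'E'
def rep():
    s=ctrl.get_state();T=toolT(s)
    W=np.array([.513,.1517]);hx=np.array([np.cos(.397),np.sin(.397)]);hy=np.array([-hx[1],hx[0]])
    r=T[:2,3]-W;print('t',round(s['time'],2),'hx %.4f hy %.4f z %.4f'%(r@hx,r@hy,T[2,3]),'tooly',T[:3,1].round(4),'F',s['contact_force'].round(2),'op',round(s['opening'],3));return s,T
E
python3 - <<'E'
from h import *
rep();grab('side','side11.png')
c=load('side');cv2.imwrite('pics/side11c.png',cv2.resize(c['pixels'][40:240,190:390],(600,600)))
E
```

```text
t 8.93 hx 0.1614 hy 0.0007 z 0.2179 tooly [ 2.e-04  6.e-04 -1.e+00] F [-0.96 -0.03 -0.07] op 0.299
```

View pics/side11c.png

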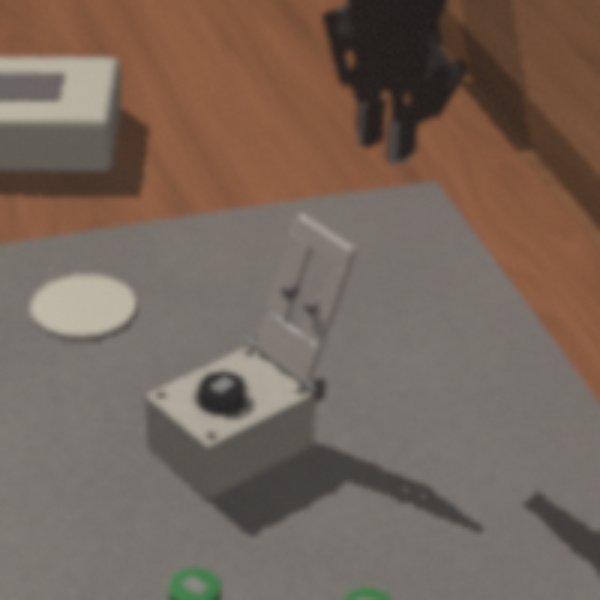

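The mount is in the well with the lid open, and the fingers are behind the lid. I'll lower them and push.

jog_arm(deltas=[[[0, 0, 0], [0, 0.03, 0], 0.3], [[0, 0, 0], [0, 0.06, 0], 0.3], [[0, 0, 0], [0, 0.08, 0], 0.3], [[0, 0, 0], [0, 0.083, 0], 0.3], [[0, 0, 0], [0, 0.083, 0], 0.3]])

```text
time: 9.4
eef_pos: [0.6578, 0.2137, 0.1322]
tcp_rot: [-0.692, -0.14, 0.145, 0.693]
contact_force: [0.5, -0.4, 0.8]
opening: 0.3
```

jog_arm(deltas=[[[0, 0, 0], [-0.012, 0, 0], 0.3], [[0, 0, 0], [-0.024, 0, 0], 0.3], [[0, 0, 0], [-0.034, 0, 0], 0.3], [[0, 0, 0], [-0.042, 0, 0], 0.3], [[0, 0, 0], [-0.05, 0, 0], 0.3], [[0, 0, 0], [-0.058, 0, 0], 0.3], [[0, 0, 0], [-0.066, 0, 0], 0.3]])

```text
time: 9.98
eef_pos: [0.5984, 0.188, 0.1354]
tcp_rot: [-0.692, -0.142, 0.143, 0.693]
contact_force: [1.3, 1.8, 7.7]
opening: 0.3
```

Run:
```python
from h import *
rep();c=grab('side')
d=grab('wrist')
cv2.imwrite('pics/s12.png',np.hstack([cv2.resize(c['pixels'][60:220,200:360],(400,400)),cv2.resize(d['pixels'],(400,300))[:,:] if 0 else cv2.resize(d['pixels'],(400,400))]))
```

```text
t 9.98 hx 0.0928 hy 0.0004 z 0.1354 tooly [-1.5e-03  9.0e-04 -1.0e+00] F [1.29 1.78 7.74] op 0.3
```

View pics/s12.png

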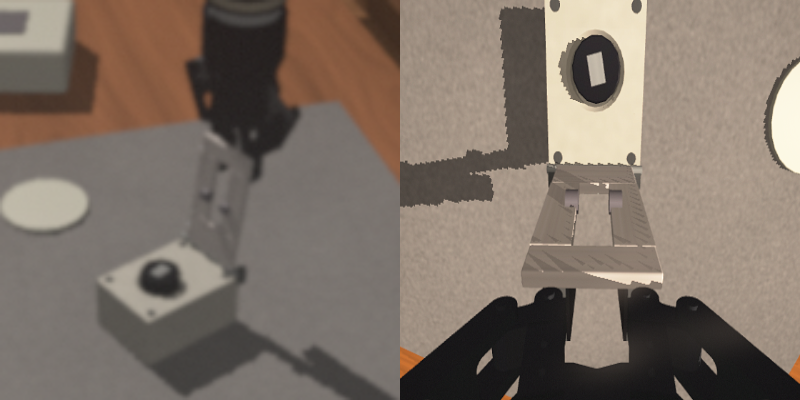

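The lid is following and close to upright. Continuing the push.

jog_arm(deltas=[[[0, 0, 0], [-0.01, 0, 0], 0.3], [[0, 0, 0], [-0.02, 0, 0], 0.3], [[0, 0, 0], [-0.03, 0, 0], 0.3], [[0, 0, 0], [-0.04, 0, 0], 0.3], [[0, 0, 0], [-0.05, 0, 0], 0.3], [[0, 0, 0], [-0.056, 0, 0], 0.3]])

```text
time: 10.58
eef_pos: [0.5441, 0.165, 0.1346]
tcp_rot: [-0.692, -0.14, 0.144, 0.693]
contact_force: [1.0, 0.8, -0.9]
opening: 0.301
```

Run:
```python
from h import *
rep();c=grab('side')
d=grab('wrist')
cv2.imwrite('pics/s13.png',np.hstack([cv2.resize(c['pixels'][60:220,200:360],(400,400)),cv2.resize(d['pixels'],(400,400))]))
```

```text
t 10.58 hx 0.0338 hy 0.0002 z 0.1346 tooly [-5.3e-03 -3.0e-04 -1.0e+00] F [ 0.97  0.78 -0.93] op 0.301
```

View pics/s13.png

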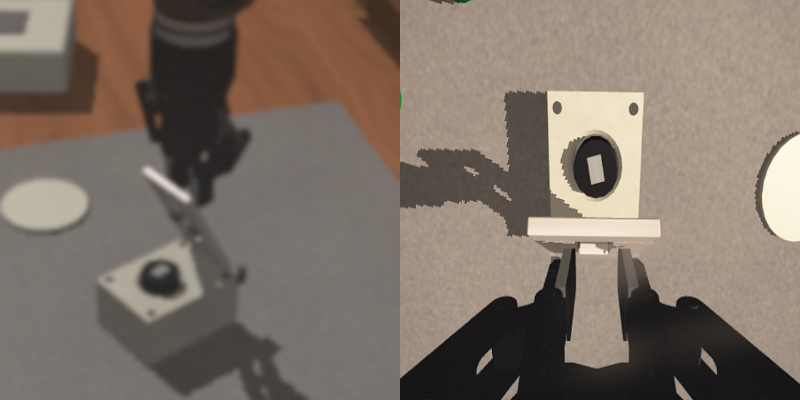

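jog_arm(deltas=[[[0, 0, 0], [-0.008, 0.001, 0], 0.3], [[0, 0, 0], [-0.016, 0.004, 0], 0.3], [[0, 0, 0], [-0.023, 0.009, 0], 0.3], [[0, 0, 0], [-0.029, 0.015, 0], 0.3], [[0, 0, 0], [-0.035, 0.022, 0], 0.3], [[0, 0, 0], [-0.04, 0.029, 0], 0.3], [[0, 0, 0], [-0.04, 0.029, 0], 0.3]])

```text
time: 11.27
eef_pos: [0.5053, 0.149, 0.1036]
tcp_rot: [-0.692, -0.139, 0.145, 0.693]
contact_force: [-0.8, -0.2, -0.9]
opening: 0.3
```

Run:
```python
from h import *
rep();c=grab('side')
d=grab('wrist')
cv2.imwrite('pics/s14.png',np.hstack([cv2.resize(c['pixels'][60:220,200:360],(400,400)),cv2.resize(d['pixels'],(400,400))]))
```

```text
t 11.27 hx -0.0082 hy 0.0005 z 0.1036 tooly [-9.5e-03 -7.0e-04 -1.0e+00] F [-0.79 -0.23 -0.85] op 0.3
```

View pics/s14.png

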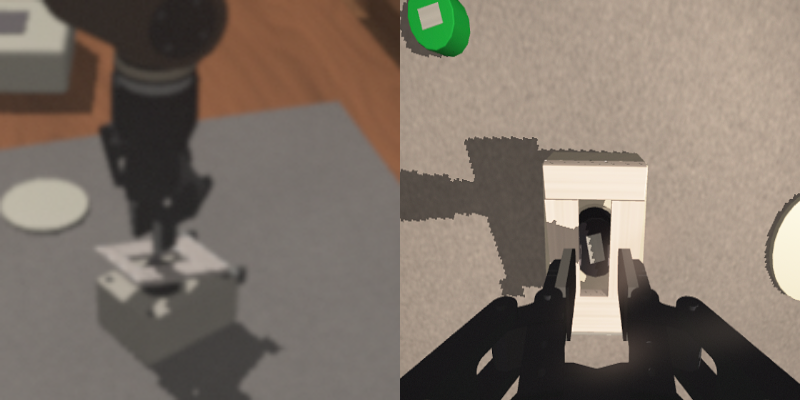

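The lid rests on the mount at about 0.3 rad. I'll move over the front strip and press.

jog_arm(deltas=[[[0, 0, -0.009], [-0.01, -0.01, -0.0005], 0.3], [[0, 0, -0.009], [-0.03, -0.012, -0.0005], 0.3], [[0, 0, -0.009], [-0.041, -0.01, -0.0005], 0.3], [[0, 0, -0.009], [-0.041, 0, -0.0005], 0.3], [[0, 0, -0.009], [-0.041, 0.008, -0.0005], 0.3], [[0, 0, -0.009], [-0.041, 0.016, -0.0005], 0.3], [[0, 0, -0.009], [-0.041, 0.022, -0.0005], 0.3], [[0, 0, -0.009], [-0.041, 0.028, -0.0005], 0.3]])

```text
time: 12.03
eef_pos: [0.4699, 0.1328, 0.0767]
tcp_rot: [-0.692, -0.143, 0.141, 0.694]
contact_force: [-0.5, 0.0, 2.7]
opening: 0.301
```

Run:
```python
from h import *
rep();c=grab('side')
d=grab('wrist')
cv2.imwrite('pics/s15.png',np.hstack([cv2.resize(c['pixels'][60:220,200:360],(400,400)),cv2.resize(d['pixels'],(400,400))]))
```

```text
t 12.03 hx -0.0471 hy -0.0008 z 0.0767 tooly [ 0.0014  0.0031 -1.    ] F [-0.46  0.04  2.72] op 0.301
```

View pics/s15.png

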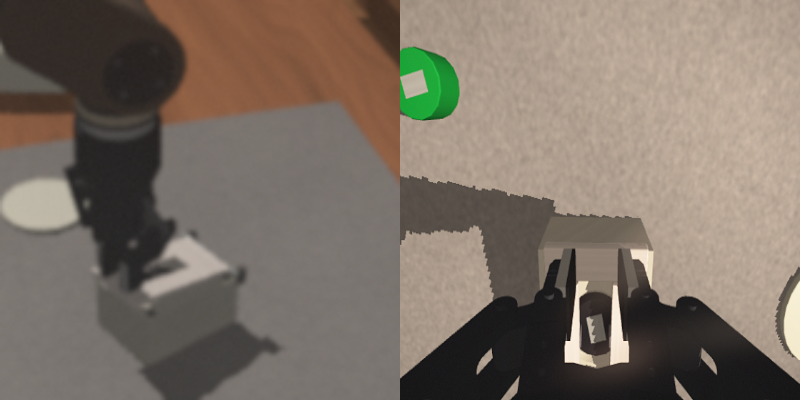

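jog_arm(deltas=[[[0, 0, 0], [-0.002, 0.004, 0], 0.3], [[0, 0, 0], [-0.002, 0.008, 0], 0.3], [[0, 0, 0], [-0.002, 0.012, 0], 0.3], [[0, 0, 0], [-0.002, 0.015, 0], 0.3], [[0, 0, 0], [-0.002, 0.017, 0], 0.3], [[0, 0, 0], [-0.002, 0.017, 0], 0.3]])

```text
time: 12.63
eef_pos: [0.4685, 0.132, 0.0617]
tcp_rot: [-0.692, -0.143, 0.142, 0.694]
contact_force: [-5.6, -1.1, 15.8]
opening: 0.3
```

Run:
```python
from h import *
rep();d=grab('wrist');rep()
```

```text
t 12.63 hx -0.0487 hy -0.0009 z 0.0617 tooly [ 3.0e-04  2.8e-03 -1.0e+00] F [-5.64 -1.13 15.79] op 0.3
t 12.68 hx -0.0487 hy -0.0009 z 0.0616 tooly [ 6.0e-04  2.8e-03 -1.0e+00] F [-5.29 -0.78 15.91] op 0.296
```

jog_arm(deltas=[[[0, 0, 0], [0, 0.002, 0], 0.3], [[0, 0, 0], [0, 0.002, 0], 0.3], [[0, 0, 0], [0, 0.002, 0], 0.3], [[0, 0, 0], [0, 0.002, 0], 0.3]])

```text
time: 13.02
eef_pos: [0.4684, 0.132, 0.0617]
tcp_rot: [-0.692, -0.142, 0.143, 0.693]
contact_force: [-7.0, -1.0, 15.7]
opening: 0.301
```

Run:
```python
from h import *
rep();d=grab('wrist');c=grab('side');e=grab('scene');s,T=rep()
cv2.imwrite('pics/s16.png',np.hstack([cv2.resize(c['pixels'][110:220,210:320],(400,400)),cv2.resize(d['pixels'],(400,400))]))
cv2.imwrite('pics/scene16.png',e['pixels'])
W=np.array([.513,.1517]);hx=np.array([np.cos(.397),np.sin(.397)])
Q=[]
for v in range(200,400,2):
  for u in range(200,350,2):
    q=depth(d,u,v,0)
    if q is None: continue
    r=q[:2]-W;x=r@hx;y=r@np.array([-hx[1],hx[0]])
    if -.035<x<.045 and 12e-3<abs(y)<.031 and .05<q[2]<.075: Q.append((x,y,q[2]))
Q=np.array(Q);print(len(Q))
if len(Q)>20:
    print(np.linalg.lstsq(np.c_[Q[:,:2],np.ones(len(Q))],Q[:,2],rcond=None)[0],np.percentile(Q[:,2],[5,50,95]))
```

```text
t 13.02 hx -0.0487 hy -0.0009 z 0.0617 tooly [-0.0012  0.0022 -1.    ] F [-7.03 -1.04 15.7 ] op 0.301
t 13.17 hx -0.0487 hy -0.0009 z 0.0617 tooly [-0.0011  0.0022 -1.    ] F [-7.27 -0.36 15.65] op 0.302
392
[-0.00033044 -0.00025487  0.06123942] [0.06042676 0.06124727 0.06204312]
```

View pics/s16.png

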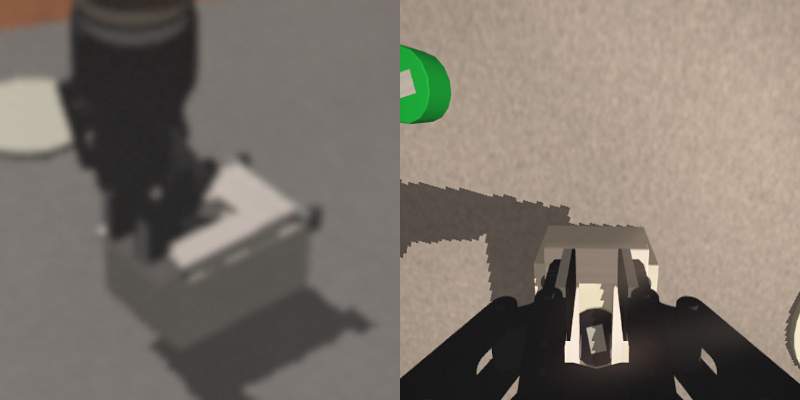

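View pics/scene16.png

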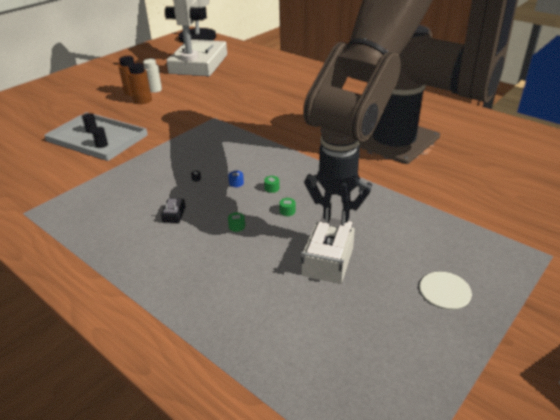

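The lid is flat: its measured slope is under 0.001 rad and its top is at 61 mm. The push is steady at about 15.7 N and no bystander has moved, so I'm handing in.

Run:
```python
from h import *
rep();print(ctrl.sign_off());rep()
```

```text
t 13.17 hx -0.0487 hy -0.0009 z 0.0617 tooly [-0.0011  0.0022 -1.    ] F [-7.27 -0.36 15.65] op 0.302
the job is handed in; nothing more can be done
None
the job is handed in; nothing more can be done
```

I put the larger black mount into the well, metal face up, and let go of it. I then pushed the lid over from behind and pressed its front strip down to the stop. I handed in at 13.2 s, still holding it shut; the sign-off gives no verdict.

**With the lid still open:**
- The mount was about 1 mm from the well centre with a tilt of about 0.01 rad.
- Its top stood at 66.3 mm, against 67 mm expected for a mount resting on the plunger.

**At the end:**
- The lid was flat, with a slope of about 0.0003 rad. Its top was at 61.2 mm against 62 mm nominal, which is within the camera calibration error.
- The press force held steady at about 15.7 N downward, with about 7 N sideways. A further 2 mm of commanded push did not move the tip, so the lid is on its hard stop.
- The bystanders and look-alikes looked unmoved in the last scene picture.

**Not measured or in disagreement:**
- I could not measure the plunger travel or the force between lid and mount; I infer both from the lid being flat on its stop.
- Rough two-view heights from the fixed cameras came out 4–5 mm low for the mount. I relied on the wrist camera's depth instead, which agreed with the stated sizes to about 1 mm.

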